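# Load the fold-over die and hold its leaf on the balance point

## Task

Lay the large round blank flat and fully home in the round cavity of the fold-over die and let go of it. Then take the die's heavy hinged leaf by its knob, swing it up until it stands straight up on its balance point, and finish still gripping the knob there, holding the leaf steady so that the seated blank can be checked; do not let the leaf go over onto the blank, and leave the other things on the bench alone.

Things in the scene. Friction and masses are not known exactly. Their poses are not given: they have to be found in the camera images.
- blank: the large round blank: plain aluminium disc, 60 mm diameter, 16 mm thick, about 0.13 kg, lying flat on the bench at the start. Origin at the centre of its underside, z up. It is told from the other blanks (a 40 mm disc and a 48 mm square) by shape and size
- blank_center (a point): centre of the large round blank, 8 mm above its underside
- die: fold-over die, steel fixture bolted down: base plate 140 x 265 x 12 mm; origin on the bench right under the hinge axis, z up, x along the hinge. On its -y side the die block with the cavity: 130 (x) x 105 (y) mm, top 30 mm above the bench, centred at y -72.5 mm. The open leaf lies over the +y side. Hinge cheeks at x 49 to 63 mm either way, y within 17 mm, 66 mm high
- cavity (a point): centre of the floor of the round cavity in the die block, 24 mm above the bench, 72.5 mm to the -y side of the hinge. The cavity is 63 mm wide, with a small lead-in chamfer, and 6 mm deep, so a seated blank stands 10 mm proud. Axes as the die's
- hinge (a point): middle of the leaf's hinge axis, 53 mm above the bench; axes as the die's, the hinge turns about its x axis
- leaf (a joint): angle of the hinged leaf (rad): 0 lying open and level on its rest (start), pi/2 standing straight up, 3.14 folded over onto the blank. A 90 x 115 x 10 mm steel plate with a rod and knob at its free end, 0.5 to 0.8 kg, centre of mass in its mid-plane, about 60 mm from the hinge: it balances at pi/2 and, the hinge being nearly free, falls to either side when let go
- knob (a point): the leaf's black knob: barrel of 32 mm diameter, 36 mm long, axis (own x) parallel to the hinge; origin at its centre, 165 mm from the hinge axis (53 mm above the bench at the start, 218 mm with the leaf upright). On a 12 mm rod, 50 mm beyond the plate's edge. Its flat ends are free and can be pinched from above; it turns between the fingers as the leaf swings, the gripper still pointing down
- square_blank: bystander: square aluminium blank, 48 x 48 x 16 mm, origin at the centre of its underside
- small_disc: bystander: small aluminium disc, 40 mm diameter, 16 mm thick, origin at the centre of its underside
- wrench: bystander: a 200 mm steel wrench lying on the bench beyond the die
- stock_bin: bystander: open blue plastic bin of 140 x 100 x 70 mm with parts in it, on the bench at the far left, origin at the centre of its underside
Not all that is in view belongs to the job. Leave any turquoise look-alike of the blank alone.

How it is judged:
By the outcome, as a careful person would: the job done as asked, in the order asked, and still so for the second after the job is handed in, while the arm keeps its last pose, push and grip.
It also fails if it takes over 59 s, if anything falls off the work surface, if the arm or the gripper's body presses on something with over 40 N, if the wrist force passes 120 N, or if a joint passes its speed limit or range.

## Robot

A 6-joint arm with a two-finger parallel gripper is mounted at the origin on the work surface. World frame = base frame: x ahead of the robot, y to its left, z up, the work surface at z = 0. Lengths are in m, angles in degrees, forces in N, time in s.
With the tool pointing down it reaches from about 0.3 to 0.85 m from the base axis. Payload 4.2 kg.
Tool frame: the origin (TCP) lies at the very end of the fingers, on their centre line; the grasp point (between the pads) lies 19 mm behind it (arm.grip_depth is the distance from the TCP to the grasp point, in m); z points along the fingers, y is the direction in which the jaws open and shut (so a half turn about z gives the same grasp; the last joint's range is limited). The gripper opens to 91 mm and grips with 3 to 60 N. Pads are 32 mm wide; open, the fingers measure 118 mm over their backs; the gripper's body (76 mm by 178 mm) begins 60 mm behind the grasp point.
Start: joints at [62.624, 18.312, 89.639, -0, 72.044, -1.146], TCP at [0.254, 0.516, 0.214] pointing down, gripper open.
Joint ranges: [-177.97, 177.97], [-48.28, 115.42], [12.27, 149.76], [-77.06, 257.06], [2.81, 150.46], [-146.56, 146.56]. Speed limits (degrees/s): [147.25, 147.25, 180, 180, 180, 180].

## Interface

Orientations are given as [roll, pitch, yaw] about the fixed x, y, z axes, in that order (R = Rz(yaw) Ry(pitch) Rx(roll)).
In Python, from rig import arm gives the robot as it stands. Calls block until the motion is done:
- arm.move_pose(position, orientation): joint-space move of the TCP to a pose.
- arm.line_to(position, rot=None, max_speed=0.15, threshold=None): straight line of the TCP; rot=None keeps the orientation; max_speed is the mean speed in m/s. With threshold (N) it stops when the force on the tool has changed by that much, and returns True; else False.
- arm.goto_joints(angles): joint-space move.
- arm.command_gripper(opening): finger opening in m; the grip force is fixed at half the most; returns when the fingers have stopped.
- arm.dwell(seconds).
- arm.ik(position, orientation): joint angles nearest the present ones, or None.
- arm.get_image(name): name is "scene" or "side" or "wrist"; returns a dict with "frame" (384x512x3 uint8, blue, green, red), "K" (3x3 intrinsics, pixels), "R" (3x3) and "t" (3): a world point X has camera coordinates R X + t; the wrist camera has in their place "tool_from_camera" (4x4, takes a point from camera to tool coordinates, whose origin is the TCP and whose axes are the flange's). Camera axes: x right, y down, z forward; pixel columns grow to the right and rows downward; lengths in m; the calibration is good to about 2 mm. A picture is of the moment at which its call begins: read the wrist's pose just before it. There is no depth.
A pose or a line that the arm cannot do raises arm.MotionError and nothing moves.
- arm.sign_off(): hands the job in, once; it reports no verdict.
Trained networks look in the newest picture that a camera, given by its name, has taken for a name from the list of things; names that differ only in an ending like _2 or _b are one class to them, and where a whole thing is asked for, a point or a joint stands for the part that bears it (a point fixed in the world has none). Each returns a list of dicts, best first, with "confidence" (0 to 1); they miss things now and then, are a little off and sometimes report something else, mostly with a low value. They report only what shows in the picture. A call takes as long as a camera call. They do not tell look-alikes from the thing itself.
- arm.silhouettes(camera, query): "mask" (384x512 bool, what is visible of it) and "rect" ([left, top, width, height] in pixels, round what is visible of it).
Readings, each from a call of its own:
- arm.get_t(): time.
- arm.get_joints(): joint angles.
- arm.get_qvel(): joint speeds.
- arm.get_joint_torque(): joint torques, N m.
- arm.get_eef_pos(): TCP position.
- arm.get_tcp_rot(): TCP orientation.
- arm.get_wrist_force(): force on the tool from outside, world axes, zero at the start.
- arm.get_ft_torque(): the same for the moment, N m.
- arm.get_gripper_width(): finger opening in m.
Only numpy, scipy, OpenCV 4.12 (cv2) and the standard library are available. Lean on these libraries where they do the work, as an engineer would, in place of code of your own. Each camera call takes 0.05 s, during which the arm holds its last target.

## Working session

There is one attempt and no reset: what is moved stays moved. The work goes in short steps, each a Python script; the robot and the scene stay as the last script left them, time stands still between calls to the robot, and variables do not carry over. Pictures are saved under pics/ and viewed, and the job is handed in when it is done.

```bash
ls; mkdir -p pics; python3 - <<'E'
from rig import arm
import cv2
for n in ["scene","side","wrist"]:
    d=arm.get_image(n); cv2.imwrite(f"pics/a_{n}.png",d["frame"])
    if n!="wrist": print(n,d["K"].tolist(),d["R"].tolist(),d["t"].tolist())
    else: print(d["K"].tolist(),d["tool_from_camera"].tolist())
print(arm.get_t(),arm.get_eef_pos(),arm.get_tcp_rot(),arm.get_gripper_width())
E
```

```text
pics
scene [[443.6937358638213, 0.0, 256.76296695231304], [0.0, 443.6937358638213, 193.3814740887241], [0.0, 0.0, 1.0]] [[0.8834701017546959, 0.4683814814488683, 0.009968306842715432], [0.3856154590322211, -0.7149426751367621, -0.5832303910322744], [-0.26604754661698454, 0.5191105461306424, -0.8122456179229469]] [-0.5099481793449108, -0.1640781118316685, 1.3073790985580964]
side [[366.18625072841934, 0.0, 251.2194252189909], [0.0, 366.18625072841934, 190.88583763237185], [0.0, 0.0, 1.0]] [[0.980959360032845, -0.19408822740648965, -0.006963759484478585], [-0.14979092634493912, -0.7332761314351489, -0.663226050040427], [0.12361800980713097, 0.6516409095887924, -0.7483867399958494]] [-0.5298566705846703, 0.1556758263388492, 0.9411449774117897]
[[316.11731267491314, 0.0, 259.7205253780245], [0.0, 316.11731267491314, 193.45118275197527], [0.0, 0.0, 1.0]] [[-0.0002123770271888318, -0.9687242411496974, -0.2481396774095986, 0.07053130278879431], [0.999999373207219, 6.704763835768951e-05, -0.0011176268525706543, -0.0004275000875826329], [0.0010993094039981972, -0.2481397592357088, 0.9687236197209589, -0.17009700360398883], [0.0, 0.0, 0.0, 1.0]]
0.15 [0.25395237 0.51546416 0.21329434] [-1.79922525e+02 -2.89678968e-04  1.53771755e+02] 0.09123306128674634
```

View pics/a_scene.png

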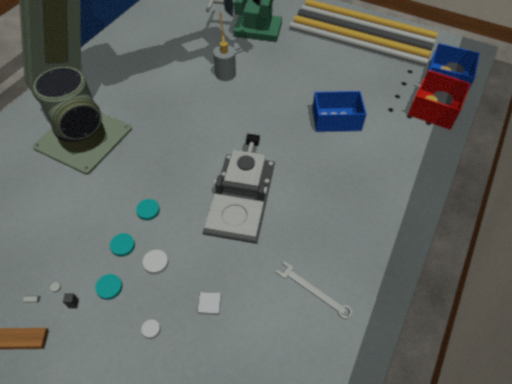

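View pics/a_side.png

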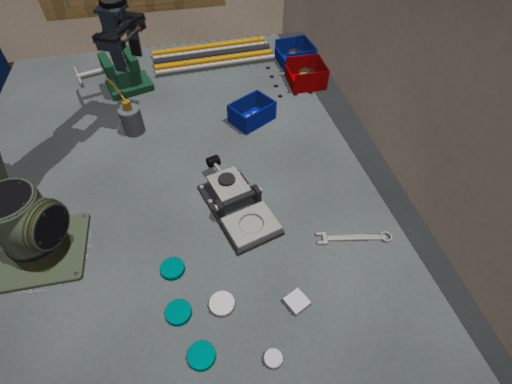

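View pics/a_wrist.png

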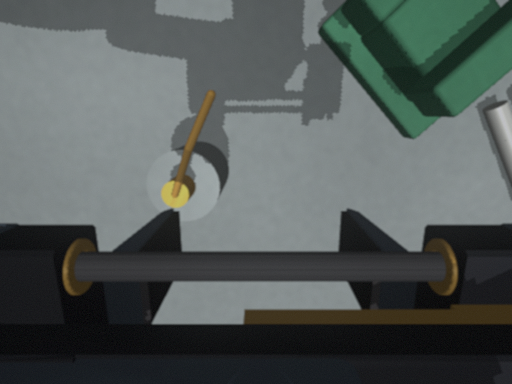

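Scene view candidates: white disc (155,261), small white disc (150,328), white square (209,303), and turquoise discs at (148,209), (122,244) and (109,287). By the description I choose (155,261) and will check its size. The die cavity is at about (235,215) and the knob at about (253,141).

```bash
cat > h.py <<'E'
from rig import arm
import numpy as np, cv2
from scipy.spatial.transform import Rotation as Ro
def cam(n):
    if n=="wrist":
        p=arm.get_eef_pos(); r=arm.get_tcp_rot(); d=arm.get_image(n)
        T=np.eye(4);T[:3,:3]=Ro.from_euler('xyz',r,degrees=True).as_matrix();T[:3,3]=p
        M=np.linalg.inv(T@np.array(d["tool_from_camera"])); d["R"]=M[:3,:3];d["t"]=M[:3,3]
    else: d=arm.get_image(n)
    return d
def ray(d,uv):
    c=-d["R"].T@d["t"]; v=d["R"].T@np.linalg.inv(d["K"])@np.array([uv[0],uv[1],1.]); return c,v
def onz(d,uv,z):
    c,v=ray(d,uv); return c+v*(z-c[2])/v[2]
def proj(d,X):
    X=np.atleast_2d(X); q=(d["R"]@X.T).T+d["t"]; q=q@d["K"].T; return q[:,:2]/q[:,2:]
def maskpoly(d,m,z):
    c=max(cv2.findContours(m.astype(np.uint8),cv2.RETR_EXTERNAL,cv2.CHAIN_APPROX_NONE)[0],key=cv2.contourArea)[:,0]
    return c,np.array([onz(d,p,z)[:2] for p in c])
E
python3 - <<'E'
from h import *
for n in ["scene","side"]:
    d=cam(n)
    for q in ["blank","die","leaf","knob","cavity","square_blank","small_disc"]:
        for s in arm.silhouettes(n,q)[:4]:
            m=s["mask"]; ys,xs=np.nonzero(m)
            c=(xs.mean(),ys.mean()); z={"blank":.009,"knob":.053,"leaf":.058}.get(q,.01)
            print(n,q,round(s["confidence"],2),s["rect"],m.sum(),np.round(c,1),np.round(onz(d,c,z),4), d["frame"][ys,xs].mean(0).round())
            if q in("blank","small_disc"):
                _,P=maskpoly(d,m,.012); print("   size",cv2.minAreaRect((P*1000).astype(np.float32)))
    x0,y0=((190,125) if n=="scene" else (190,145))
    cv2.imwrite(f"pics/b_{n}.png",cv2.resize(d["frame"][y0:y0+120,x0:x0+110],None,fx=5,fy=5,interpolation=cv2.INTER_CUBIC))
    cv2.imwrite(f"pics/c_{n}.png",cv2.resize(d["frame"][200:350,70:250] if n=="scene" else d["frame"][250:384,150:320],None,fx=4,fy=4,interpolation=cv2.INTER_CUBIC))
E
```

```text
scene blank 0.89 [91.9, 272.7, 27.9, 26.3] 535 [108.  286.6] [ 0.368  -0.3398  0.009 ] [126. 130.  30.]
   size ((369.06048583984375, -339.95404052734375), (56.87080383300781, 64.06937408447266), 60.684024810791016)
scene blank 0.79 [108.5, 232.3, 24.9, 23.1] 477 [121.6 244.4] [ 0.3264 -0.2362  0.009 ] [124. 129.  32.]
   size ((327.6040344238281, -237.0570068359375), (59.58784484863281, 64.13619995117188), 60.022464752197266)
scene blank 0.75 [134.1, 199.4, 27.1, 23.1] 371 [147.3 209.6] [ 0.3207 -0.1227  0.009 ] [123. 128.  27.]
   size ((322.9123229980469, -124.11859130859375), (54.05537796020508, 64.45191955566406), 35.315330505371094)
scene blank 0.63 [139.8, 249.4, 28.2, 28.7] 525 [155.1 261.8] [ 0.4266 -0.2363  0.009 ] [155. 157. 154.]
   size ((426.95880126953125, -237.73561096191406), (61.16301345825195, 63.57841873168945), 28.23969078063965)
scene die 0.59 [205.6, 131.3, 70.5, 109.0] 4813 [240.  195.2] [0.5103 0.0309 0.01  ] [112. 115. 113.]
scene leaf 0.66 [141.7, 251.1, 25.6, 20.0] 480 [155.  261.5] [ 0.4479 -0.2522  0.058 ] [157. 160. 157.]
scene leaf 0.55 [222.1, 131.5, 
[... 1718 characters left out ...]
.6] 1438 [227.7 182.7] [0.4919 0.0906 0.058 ] [117. 119. 120.]
side knob 0.82 [206.4, 155.1, 49.3, 53.6] 1269 [228.3 183.3] [0.4935 0.0925 0.053 ] [119. 122. 123.]
side knob 0.2 [197.0, 156.5, 85.3, 95.5] 4294 [239.  208.1] [ 0.5074 -0.0012  0.053 ] [119. 122. 123.]
side cavity 0.85 [199.6, 156.8, 80.7, 94.9] 4326 [238.9 208. ] [0.512  0.0338 0.01  ] [119. 122. 123.]
side square_blank 0.67 [284.6, 287.2, 24.3, 30.7] 454 [296.2 301.2] [ 0.5931 -0.2616  0.01  ] [179. 177. 180.]
side small_disc 0.85 [266.8, 345.2, 15.2, 20.0] 338 [273.  357.5] [ 0.5127 -0.3704  0.01  ] [179. 176. 178.]
   size ((512.7153930664062, -370.6524963378906), (41.328094482421875, 37.255340576171875), 77.48249053955078)
```

View pics/b_scene.png

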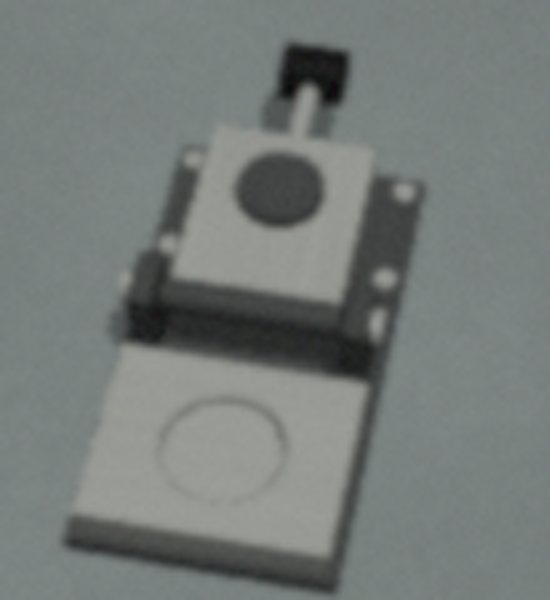

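View pics/b_side.png

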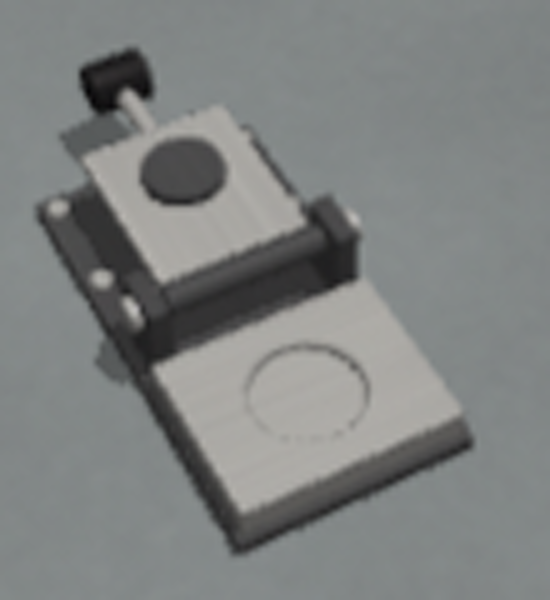

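View pics/c_scene.png

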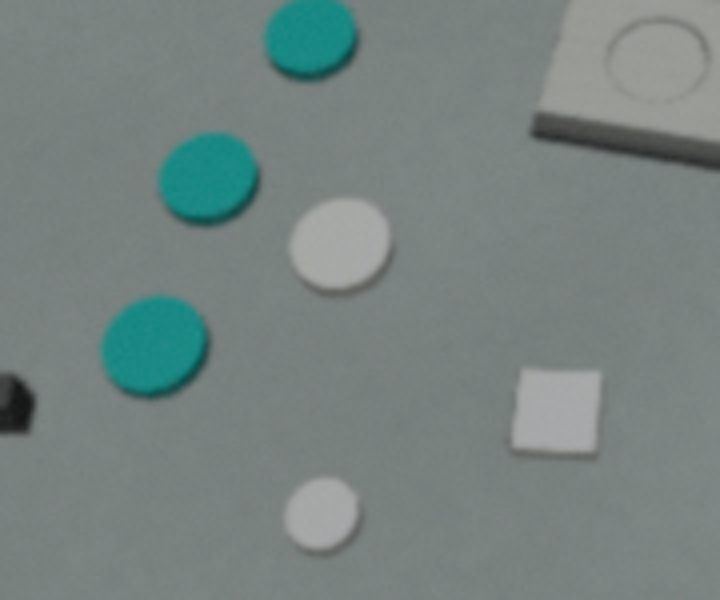

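The choice is confirmed: the white disc at scene (155,261) measures about 60 mm across, and the other white ones are clearly a 40 mm disc and a square. Next I'll fit the die pose.

```bash
cat >> h.py <<'E'
def fitdie(obs,x0):
    # obs: list of (cam, local pts Nx3, pix Nx2)
    from scipy.optimize import least_squares
    def res(p):
        R=Ro.from_euler('z',p[2]).as_matrix(); o=[]
        for d,L,U in obs: o.append((proj(d,L@R.T+np.array([p[0],p[1],0]))-U).ravel())
        return np.concatenate(o)
    return least_squares(res,x0,loss='soft_l1')
E
python3 - <<'E'
from h import *
L=np.array([[-.065,-.02,.03],[.065,-.02,.03],[.065,-.125,.03],[-.065,-.125,.03],[0,-.0725,.03]])
ob=[]
for n,o,U in [("scene",(190,125),[(130,348),(372,378),(332,556),(78,515),(222,450)]),("side",(190,145),[(158,365),(362,280),(465,412),(238,512),(307,392)])]:
    d=cam(n); U=(np.array(U)+.5)/5-.5+np.array(o); ob.append((d,L,U))
for obs in (ob[:1],ob[1:],ob):
    s=fitdie(obs,[.5,.03,0.]); p=s.x; R=Ro.from_euler('z',p[2]).as_matrix()
    print(np.round(p[:2],4),np.degrees(p[2]),"cav",R@[0,-.0725,.024]+[p[0],p[1],0],"knob",R@[0,.165,.053]+[p[0],p[1],0], np.round(s.fun,1).tolist())
for yaw in range(-180,181,30):
    print(yaw,[None if (q:=arm.ik(pp,[180,0,yaw])) is None else np.round(q,0).tolist() for pp in ([.426,-.235,.15],[.46,.18,.034])])
E
```

```text
[0.513  0.0304] 17.7066144871348 cav [ 0.53500224 -0.03866517  0.024     ] knob [0.46276827 0.18758359 0.053     ] [-0.9, -0.5, -0.2, 1.0, 0.6, 0.2, -0.4, -0.0, 0.9, -0.5]
[0.5115 0.0329] 16.58538814859981 cav [ 0.53222068 -0.03655528  0.024     ] knob [0.46442774 0.19106363 0.053     ] [-1.2, 0.1, 0.9, -0.6, -0.1, 0.4, 0.4, 0.4, -0.1, -0.5]
[0.5122 0.0318] 17.144957696230136 cav [ 0.53353595 -0.03743353  0.024     ] knob [0.46352327 0.18951244 0.053     ] [-0.9, -1.3, -0.3, 0.7, 0.0, -0.3, -0.8, -0.9, 0.7, -1.1, -0.7, 0.5, 1.1, -0.5, 0.5, 0.3, 1.2, 0.7, 0.4, -0.3]
-180 [[-30.0, 13.0, 107.0, 0.0, 60.0, -120.0], [20.0, 22.0, 114.0, 0.0, 44.0, -70.0]]
-150 [None, [20.0, 22.0, 114.0, 0.0, 44.0, -100.0]]
-120 [None, [20.0, 22.0, 114.0, 0.0, 44.0, -130.0]]
-90 [None, None]
-60 [[-30.0, 13.0, 107.0, -0.0, 60.0, 120.0], None]
-30 [[-30.0, 13.0, 107.0, -0.0, 60.0, 90.0], [20.0, 22.0, 114.0, -0.0, 44.0, 140.0]]
0 [[-30.0, 13.0, 107.0, -0.0, 60.0, 60.0], [20.0, 22.0, 114.0, -0.0, 44.0, 110.0]]
30 [[-30.0, 13.0, 107.0, -0.0, 60.0, 30.0], [20.0, 22.0, 114.0, -0.0, 44.0, 80.0]]
60 [[-30.0, 13.0, 107.0, -0.0, 60.0, -0.0], [20.0, 22.0, 114.0, -0.0, 44.0, 50.0]]
90 [[-30.0, 13.0, 107.0, 0.0, 60.0, -30.0], [20.0, 22.0, 114.0, -0.0, 44.0, 20.0]]
120 [[-30.0, 13.0, 107.0, 0.0, 60.0, -60.0], [20.0, 22.0, 114.0, -0.0, 44.0, -10.0]]
150 [[-30.0, 13.0, 107.0, 0.0, 60.0, -90.0], [20.0, 22.0, 114.0, 0.0, 44.0, -40.0]]
180 [[-30.0, 13.0, 107.0, 0.0, 60.0, -120.0], [20.0, 22.0, 114.0, 0.0, 44.0, -70.0]]
```

```bash
python3 - <<'E'
from h import *
c=np.array([.5335,-.0374]); b=np.array([.4263,-.2347]); k=np.array([.4635,.1895])
yaw=107.14; ex=np.array([np.cos(np.radians(yaw)),np.sin(np.radians(yaw))])
t=arm.get_t()
def go(n,xy,z,back=.02):
    arm.move_pose([*(xy-back*ex),z],[180,0,yaw]); arm.dwell(.3)
    d=cam("wrist"); cv2.imwrite(f"pics/w_{n}.png",d["frame"]); 
    np.savez(f"w_{n}.npz",K=d["K"],R=d["R"],t=d["t"],frame=d["frame"])
    print(n,arm.get_eef_pos(),arm.get_tcp_rot(),arm.get_t()-t)
go("knob",k,.20)
go("cav",c,.15)
go("blank",b,.136)
for s in arm.silhouettes("wrist","blank")[:3]: print(s["confidence"],s["rect"])
E
```

```text
knob [0.46928153 0.17084171 0.19997118] [-1.79997141e+02 -9.67555976e-04  1.07194295e+02] 1.8583
cav [ 0.53946154 -0.05570972  0.15026235] [1.79974762e+02 7.90934468e-03 1.07215200e+02] 3.1667000000000005
blank [ 0.43268726 -0.2531725   0.13600235] [1.79994072e+02 7.77406686e-05 1.07221888e+02] 4.4167000000000005
0.76 [180.2, 216.6, 22.8, 33.7]
0.73 [120.6, 102.4, 69.1, 66.7]
0.7 [140.3, 0.0, 73.7, 41.8]
```

View pics/w_cav.png

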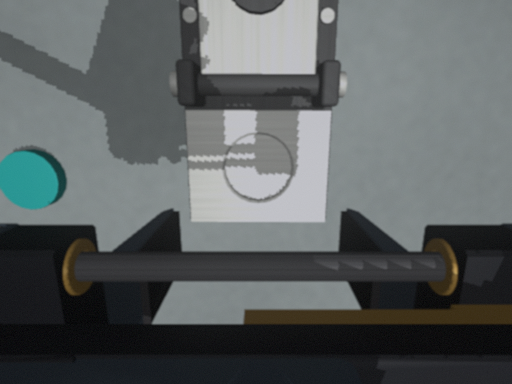

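View pics/w_blank.png

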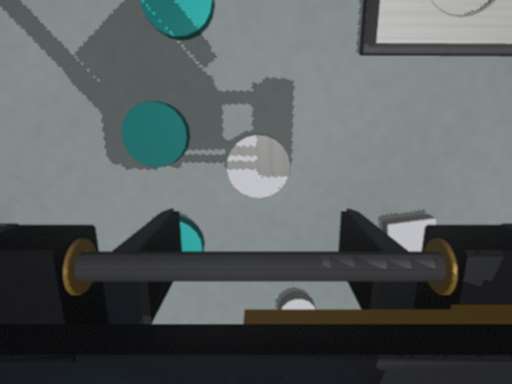

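View pics/w_knob.png

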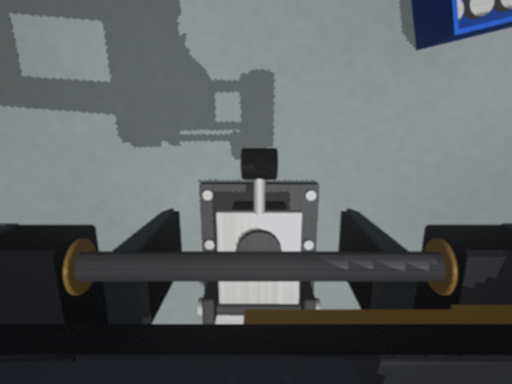

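```bash
cat >> h.py <<'E'
def circfit(d,x0,r,z,span=.006):
    g=cv2.GaussianBlur(cv2.cvtColor(d["frame"],cv2.COLOR_BGR2GRAY).astype(np.float32),(0,0),1.0)
    gm=np.hypot(cv2.Sobel(g,cv2.CV_32F,1,0),cv2.Sobel(g,cv2.CV_32F,0,1)); gm=np.minimum(gm,60)
    a=np.linspace(0,2*np.pi,240); C=np.c_[np.cos(a),np.sin(a)]
    def sc(x,y,r):
        P=np.c_[x+r*C[:,0],y+r*C[:,1],0*a+z]; u=proj(d,P).astype(np.float32)
        return cv2.remap(gm,u[:,:1],u[:,1:],cv2.INTER_LINEAR).mean()
    best=max(((sc(x0[0]+i,x0[1]+j,r+k),x0[0]+i,x0[1]+j,r+k) for i in np.arange(-span,span,.0005) for j in np.arange(-span,span,.0005) for k in (-.001,-.0005,0,.0005,.001)))
    return best
E
python3 - <<'E'
from h import *
for n,x0,r,z in [("cav",(.5335,-.0374),.0318,.030),("blank",(.4263,-.2347),.030,.016)]:
    f=np.load(f"w_{n}.npz"); d={k:f[k] for k in f}
    print(n,circfit(d,x0,r,z))
    b=circfit(d,x0,r,z); a=np.linspace(0,6.283,200)
    im=cv2.resize(d["frame"][100:235,170:350],None,fx=4,fy=4,interpolation=cv2.INTER_CUBIC)
    u=proj(d,np.c_[b[1]+b[3]*np.cos(a),b[2]+b[3]*np.sin(a),0*a+z]); u=(u-[170,100]+.5)*4-.5
    cv2.polylines(im,[np.round(u).astype(int)],True,(0,0,255),1)
    cv2.imwrite(f"pics/f_{n}.png",im)
# block corners in wrist
f=np.load("w_cav.npz"); d={k:f[k] for k in f}
cv2.imwrite("pics/f_die.png",cv2.resize(d["frame"][0:230,160:360],None,fx=3,fy=2.6,interpolation=cv2.INTER_CUBIC))
f=np.load("w_knob.npz"); d={k:f[k] for k in f}
cv2.imwrite("pics/f_knob.png",cv2.resize(d["frame"][130:250,190:330],None,fx=5,fy=5,interpolation=cv2.INTER_CUBIC))
E
```

```text
cav (np.float32(56.546158), np.float64(0.531), np.float64(-0.036899999999999995), 0.0328)
blank (np.float32(58.077473), np.float64(0.4233), np.float64(-0.2337), 0.028999999999999998)
```

View pics/f_cav.png

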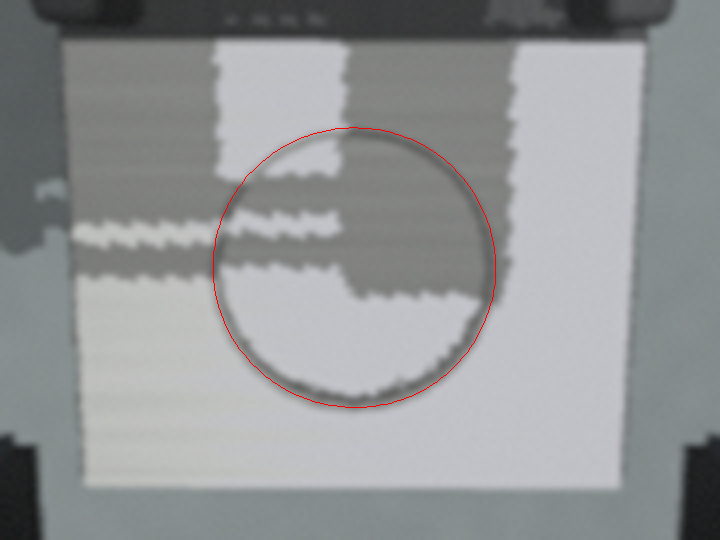

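View pics/f_blank.png

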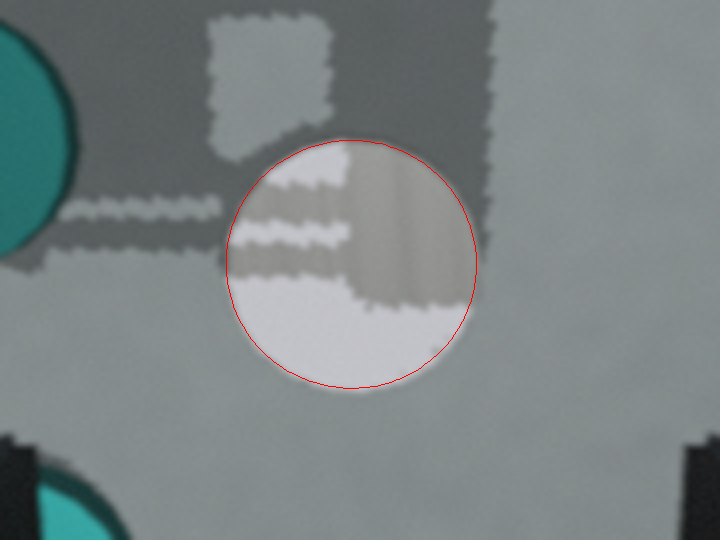

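View pics/f_knob.png

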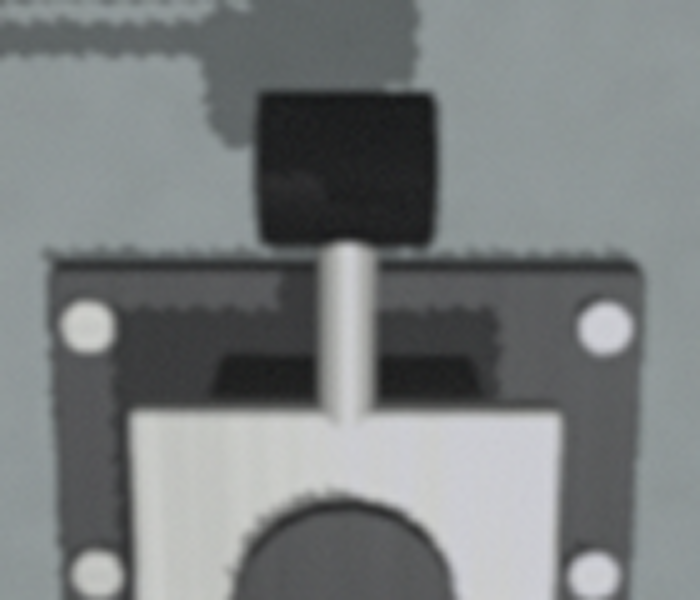

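View pics/f_die.png

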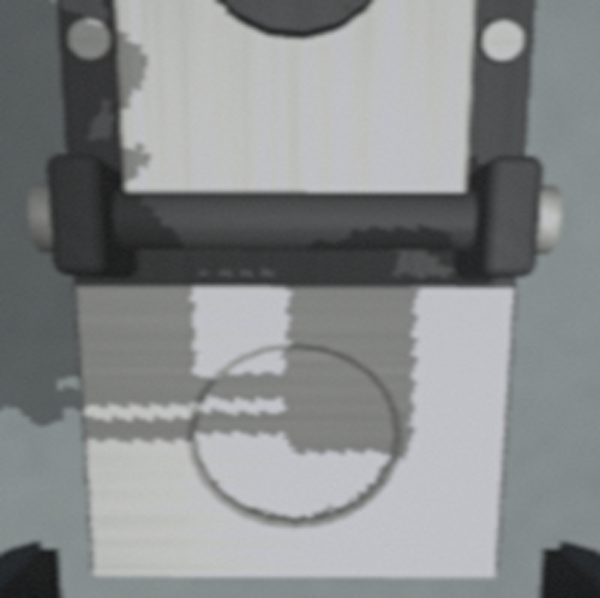

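Fits sit well: the wrist frame puts the blank at (.4233,-.2337) and the cavity at (.5310,-.0369), with the die yaw at about 17.2°. I'll use the same wrist camera for both so its bias cancels, then grasp.

```bash
python3 - <<'E'
from h import *
b=[.4233,-.2337]; Y=[180,0,107.2]
arm.command_gripper(.082)
arm.move_pose([*b,.06],Y)
arm.line_to([*b,.0085],max_speed=.06,threshold=6)
print(arm.get_eef_pos(),arm.get_wrist_force(),arm.get_t())
arm.command_gripper(.05)
print(arm.get_gripper_width(),arm.get_wrist_force(),arm.get_eef_pos())
arm.line_to([*b,.12],max_speed=.1); arm.dwell(.2)
print(arm.get_gripper_width(),arm.get_wrist_force(),arm.get_eef_pos(),arm.get_tcp_rot())
d=cam("wrist"); np.savez("w_held.npz",K=d["K"],R=d["R"],t=d["t"],frame=d["frame"])
cv2.imwrite("pics/held.png",cv2.resize(d["frame"][150:300,160:360],None,fx=4,fy=4,interpolation=cv2.INTER_CUBIC))
p=arm.get_eef_pos(); print(proj(d,[p+[0,0,.0075]]),proj(d,[p]),arm.get_t())
E
```

```text
[ 0.4235557  -0.23384399  0.00872133] [-0.00750893  0.26145371 -0.47601327] 7.3167
0.05827714596924289 [-0.41632566  0.32873842  2.11394706] [ 0.42355041 -0.23381463  0.00875207]
0.05881505906389997 [-0.28431867 -0.16323782 -1.46375554] [ 0.42304994 -0.23355653  0.11950899] [-1.79955335e+02 -4.74507445e-02  1.07199848e+02]
[[261.51629687 242.98015456]] [[261.47709184 237.76926288]] 9.3167
```

View pics/held.png

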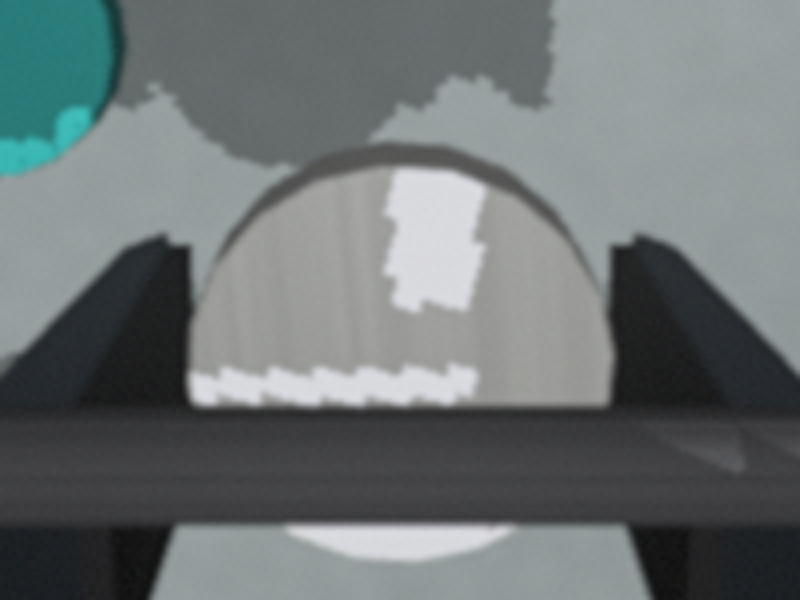

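```bash
python3 - <<'E'
from h import *
f=np.load("w_held.npz"); d={k:f[k] for k in f}
p=np.array([.42305,-.23356,.11951]); z=p[2]-.0085+.016
r=circfit(d,p[:2],.0295,z,.005); print(r)
yaw=np.radians(107.2); ex=np.array([np.cos(yaw),np.sin(yaw)]); ey=np.array([np.sin(yaw),-np.cos(yaw)])
v=np.array(r[1:3])-p[:2]; print("tool x,y off",v@ex,v@ey)
c=np.array([.5310,-.0369])+.0012*ey
Y=[180,0,107.2]
arm.line_to([.4233,-.2337,.14],max_speed=.1)
arm.move_pose([*c,.14],Y)
arm.line_to([*c,.062],max_speed=.1); arm.dwell(.3)
p=arm.get_eef_pos(); print(p,arm.get_tcp_rot(),arm.get_gripper_width(),c)
d=cam("wrist"); np.savez("w_hov.npz",K=d["K"],R=d["R"],t=d["t"],frame=d["frame"])
cv2.imwrite("pics/hov.png",cv2.resize(d["frame"][100:250,160:360],None,fx=4,fy=4,interpolation=cv2.INTER_CUBIC))
for n in("scene","side"):
    d=cam(n);x0,y0=((190,125) if n=="scene" else (190,145))
    cv2.imwrite(f"pics/hov_{n}.png",cv2.resize(d["frame"][y0-30:y0+120,x0-20:x0+130],None,fx=4,fy=4,interpolation=cv2.INTER_CUBIC))
print(arm.get_t())
E
```

```text
(np.float32(48.661587), np.float64(0.42205), np.float64(-0.23406), 0.028999999999999998)
tool x,y off -0.00018193113101712543 -0.0011031323871443682
[ 0.53237792 -0.03652013  0.06242545] [1.79956105e+02 1.90564425e-02 1.07207677e+02] 0.05909066944491876 [ 0.53214633 -0.03654515]
11.95
```

View pics/hov.png

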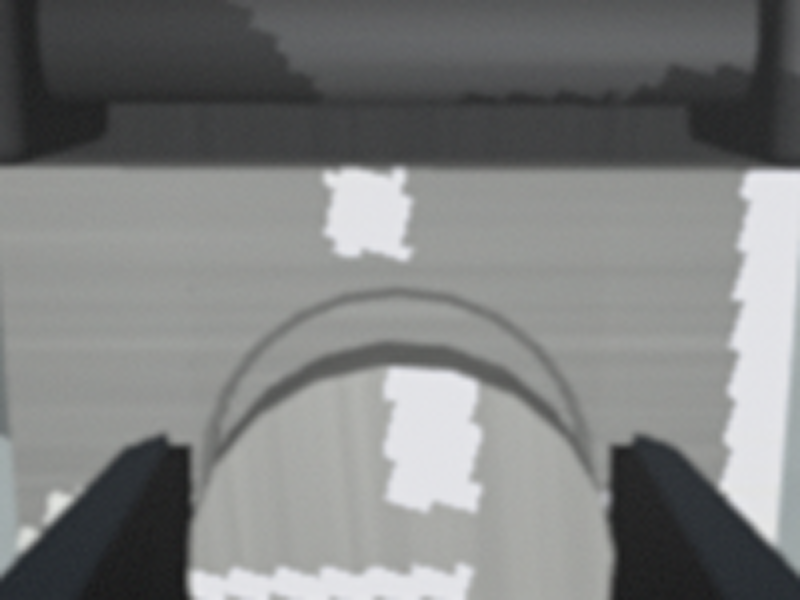

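View pics/hov_side.png

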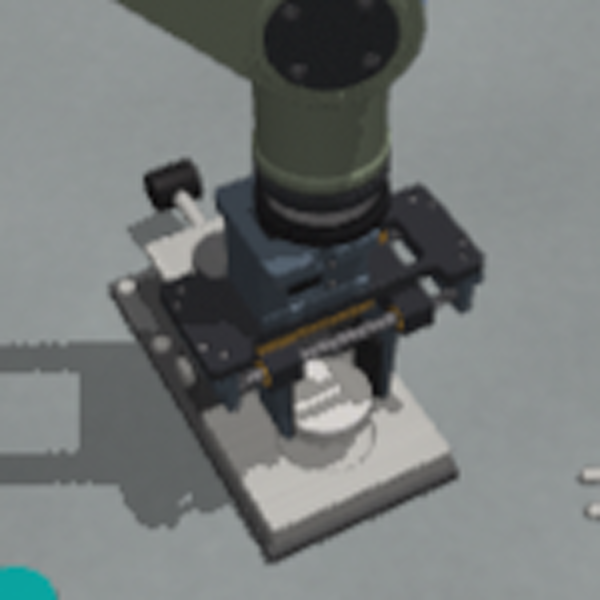

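The hover view shows the blank at column ~401 in the crop against the block centre at ~398.5, so it is about 0.5 mm too far right. The cavity arc is ahead of it only by perspective. I'll trim that and lower with contact sensing.

```bash
python3 - <<'E'
from h import *
yaw=np.radians(107.2); ex=np.array([np.cos(yaw),np.sin(yaw)]); ey=np.array([np.sin(yaw),-np.cos(yaw)])
c=np.array([.5310,-.0369])+.0009*ey
Y=[180,0,107.2]
arm.line_to([*c,.045],max_speed=.05); arm.dwell(.2)
f0=arm.get_wrist_force(); print(f0,arm.get_eef_pos())
hit=arm.line_to([*c,.0322],max_speed=.02,threshold=6)
arm.dwell(.1)
p=arm.get_eef_pos(); print(hit,p,arm.get_wrist_force()-f0,arm.get_gripper_width(),(p[:2]-c)@ex,(p[:2]-c)@ey,arm.get_t())
E
```

```text
[ 0.19869812  0.46598004 -1.71594961] [ 0.53207274 -0.03669307  0.04519665]
True [ 0.53158377 -0.03662395  0.03273061] [-0.66251313  0.92737991  6.53461599] 0.05884082637642487 9.107763878455847e-05 -0.0002607024740474682 13.3417
```

```bash
python3 - <<'E'
from h import *
arm.command_gripper(.08)
p=arm.get_eef_pos()
arm.line_to([p[0],p[1],.15],max_speed=.15)
yaw=np.radians(107.2); ex=np.array([np.cos(yaw),np.sin(yaw)])
c=np.array([.5310,-.0369])-.02*ex
arm.move_pose([*c,.15],[180,0,107.2]); arm.dwell(.2)
d=cam("wrist"); np.savez("w_seat.npz",K=d["K"],R=d["R"],t=d["t"],frame=d["frame"])
for z in (.040,.046): print(z,circfit(d,(.531,-.0369),.029,z))
cv2.imwrite("pics/seat.png",cv2.resize(d["frame"][100:235,170:350],None,fx=4,fy=4,interpolation=cv2.INTER_CUBIC))
d=cam("side"); cv2.imwrite("pics/seat_side.png",cv2.resize(d["frame"][145:265,190:300],None,fx=5,fy=5,interpolation=cv2.INTER_CUBIC))
print(arm.get_t())
E
```

```text
0.04 (np.float32(59.479893), np.float64(0.5305000000000001), np.float64(-0.036899999999999995), 0.0285)
0.046 (np.float32(59.584644), np.float64(0.53), np.float64(-0.035899999999999994), 0.028)
15.35
```

View pics/seat.png

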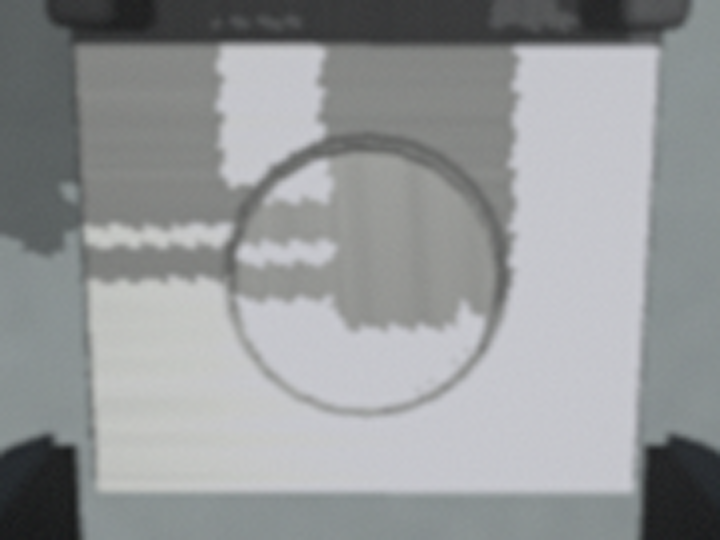

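View pics/seat_side.png

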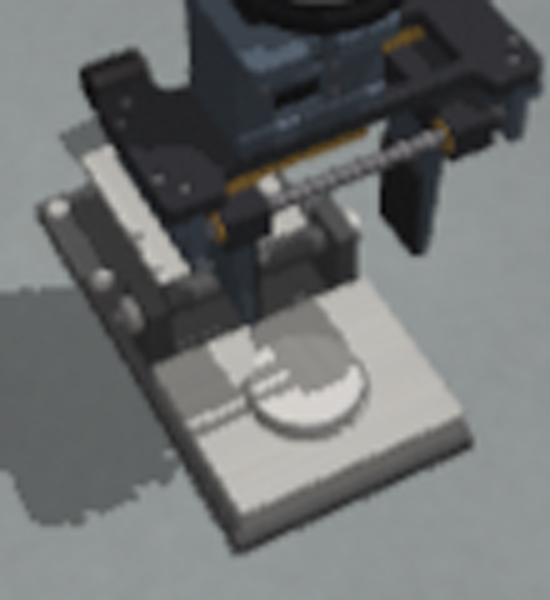

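```bash
python3 - <<'E'
from h import *
f=np.load("w_knob.npz"); d={k:f[k] for k in f}
yaw=np.radians(107.2); ex=np.array([np.cos(yaw),np.sin(yaw)]); ey=np.array([np.sin(yaw),-np.cos(yaw)])
print("knob top rear/front/ctr:",[onz(d,(np.array(u)+.5)/5-.5+[190,130],z)[:2].round(4) for u,z in [((347,92),.061),((347,246),.053),((347,170),.067)]])
c=np.array([.5316,-.0366])
arm.command_gripper(.0)
for s in (.013,-.013):
    q=c+s*ex
    arm.line_to([*q,.05],max_speed=.15); arm.dwell(.15)
    f0=arm.get_wrist_force()
    h=arm.line_to([*q,.037],max_speed=.02,threshold=8)
    print(h,arm.get_eef_pos(),arm.get_wrist_force()-f0)
    arm.line_to([*q,.05],max_speed=.1)
arm.line_to([*c,.15],max_speed=.2)
print(arm.get_t())
E
```

```text
knob top rear/front/ctr: [array([0.4568, 0.205 ]), array([0.4662, 0.1741]), array([0.461 , 0.1913])]
True [ 0.5277509  -0.02421242  0.04028397] [ 0.03949258 -0.45785361  3.12099245]
True [ 0.53540334 -0.04887141  0.040288  ] [-0.18361663  0.15506309  3.19201988]
20.2417
```

Both taps met the blank's top at 40.3 mm, so it is flat and fully home (nominal 40.0). Now the knob.

```bash
python3 - <<'E'
from h import *
k=np.array([.4617,.1900]); Y=[180,0,107.2]
arm.command_gripper(.062)
arm.move_pose([*k,.13],Y)
arm.line_to([*k,.06],max_speed=.15)
arm.dwell(.1); f0=arm.get_wrist_force()
h=arm.line_to([*k,.034],max_speed=.06,threshold=6)
print(h,arm.get_eef_pos(),arm.get_wrist_force()-f0)
arm.command_gripper(.03); arm.dwell(.1)
print(arm.get_gripper_width(),arm.get_wrist_force()-f0,arm.get_eef_pos(),arm.get_t())
d=cam("wrist"); cv2.imwrite("pics/kg.png",cv2.resize(d["frame"][130:300,140:380],None,fx=3,fy=3,interpolation=cv2.INTER_CUBIC))
E
```

```text
False [0.46157443 0.18997431 0.03365847] [ 0.00523309 -0.54475093  1.38700373]
0.03568499006100031 [ 2.59140257  1.0832707  -0.24784252] [0.46242926 0.19026309 0.03419706] 24.125
```

View pics/kg.png

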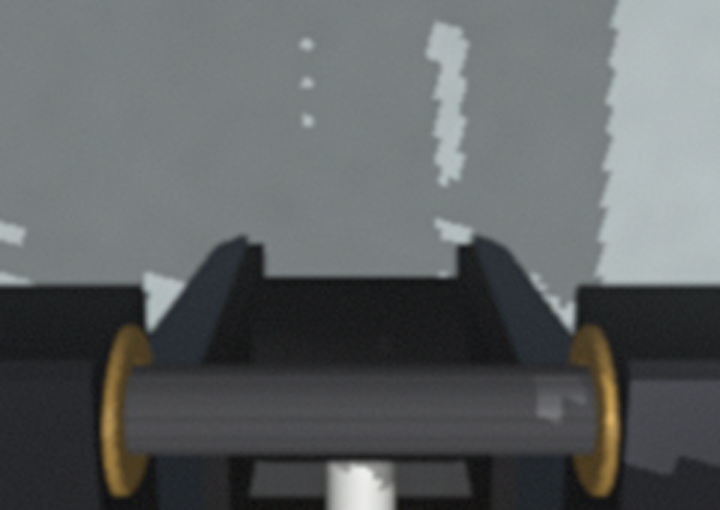

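The knob is pinched on both flat ends (width 35.7 mm). Swinging now, in chords and watching the force.

```bash
python3 - <<'E'
from h import *
yaw=np.radians(107.2); ex=np.array([np.cos(yaw),np.sin(yaw)]); ey=np.array([np.sin(yaw),-np.cos(yaw)])
s=np.array([.4617,.1900])+.0009*ey; z0=.034
for a in np.arange(7.5,60.1,7.5):
    t=np.radians(a); xy=s-.165*(1-np.cos(t))*ex
    arm.line_to([*xy,z0+.165*np.sin(t)],max_speed=.08)
    w=arm.get_wrist_force(); p=arm.get_eef_pos()
    print(a,"F ex,ey,z",np.round([w[:2]@ex,w[:2]@ey,w[2]],1),"err",np.round(np.r_[p[:2]-xy,p[2]-z0-.165*np.sin(t)]*1000,1),round(arm.get_gripper_width(),4))
    if np.linalg.norm(w)>25: break
print(arm.get_t())
d=cam("side"); cv2.imwrite("pics/sw.png",cv2.resize(d["frame"][100:265,170:320],None,fx=3.6,fy=3.6,interpolation=cv2.INTER_CUBIC))
E
```

```text
7.5 F ex,ey,z [-1.7  1.2  0.9] err [-0.1 -0.3  0.2] 0.0359
15.0 F ex,ey,z [-2.   0.6  0.9] err [-0.1 -0.3  0.1] 0.0357
22.5 F ex,ey,z [-2.1  1.9  1.3] err [-0.1 -0.3  0.1] 0.0358
30.0 F ex,ey,z [-2.7  0.1 -0. ] err [-0.1 -0.2  0.2] 0.0359
37.5 F ex,ey,z [-0.6 -0.5  0.5] err [-0.2 -0.3  0.4] 0.0358
45.0 F ex,ey,z [ 0.3 -2.4  2.2] err [-0.1 -0.5  0.7] 0.0361
52.5 F ex,ey,z [ 1.5 -3.4  2.5] err [-0.1 -0.7  0.6] 0.0355
60.0 F ex,ey,z [ 2.3 -5.1  2.8] err [-0.3 -0.4  0.3] 0.0355
27.5083
```

View pics/sw.png

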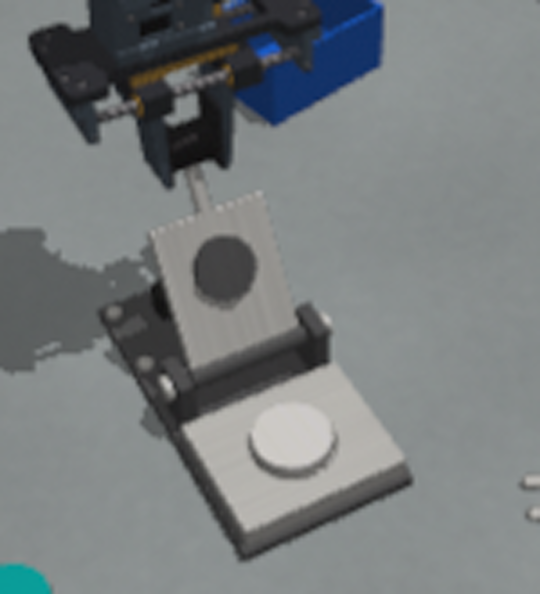

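```bash
python3 - <<'E'
from h import *
yaw=np.radians(107.2); ex=np.array([np.cos(yaw),np.sin(yaw)]); ey=np.array([np.sin(yaw),-np.cos(yaw)])
s=np.array([.4617,.1900])+.0009*ey; z0=.034
for a in (67.5,75,82.5,87,90):
    t=np.radians(a); m=1-np.cos(t); xy=s-.165*m*ex-.0008*m*ey
    arm.line_to([*xy,z0+.165*np.sin(t)],max_speed=.06)
    w=arm.get_wrist_force(); p=arm.get_eef_pos()
    print(a,"F ex,ey,z",np.round([w[:2]@ex,w[:2]@ey,w[2]],1),"err",np.round(np.r_[p[:2]-xy,p[2]-z0-.165*np.sin(t)]*1000,1),round(arm.get_gripper_width(),4))
    if np.linalg.norm(w)>25: break
arm.dwell(.5)
print(arm.get_wrist_force(),arm.get_t())
for n,(x,y) in {"side":(170,80),"scene":(180,70)}.items():
    d=cam(n); cv2.imwrite(f"pics/up_{n}.png",cv2.resize(d["frame"][y:y+185,x:x+150],None,fx=3.2,fy=3.2,interpolation=cv2.INTER_CUBIC))
    c=np.array([.5316,-.0366]); h=c+.0725*ex
    # predicted upright plate corners (front/back) for overlay
    im=cv2.resize(d["frame"][y:y+185,x:x+150],None,fx=3.2,fy=3.2,interpolation=cv2.INTER_CUBIC)
    for off in (.005,-.005):
        P=[np.r_[h+sx*.045*ey+off*ex,zz] for sx,zz in((-1,.07),(-1,.168),(1,.168),(1,.07))]
        u=(proj(d,P)-[x,y]+.5)*3.2-.5
        cv2.polylines(im,[np.round(u).astype(int)],False,(0,0,255) if off<0 else (0,255,0),1)
    cv2.imwrite(f"pics/upo_{n}.png",im)
E
```

```text
67.5 F ex,ey,z [ 2.7 -4.4  2.8] err [0.  0.1 0.1] 0.0359
75 F ex,ey,z [ 2.5 -3.3  4.6] err [ 0.1 -0.1  0.2] 0.0357
82.5 F ex,ey,z [ 2.4 -2.9  5.9] err [ 0.2 -0.2  0.3] 0.0357
87 F ex,ey,z [ 1.9 -4.   5.2] err [ 0.3 -0.5  0.5] 0.0359
90 F ex,ey,z [ 1.5 -3.1  6.4] err [ 0.4 -0.6  0.6] 0.0359
[-3.90149597  0.12530764  6.97842888] 30.2417
```

View pics/upo_side.png

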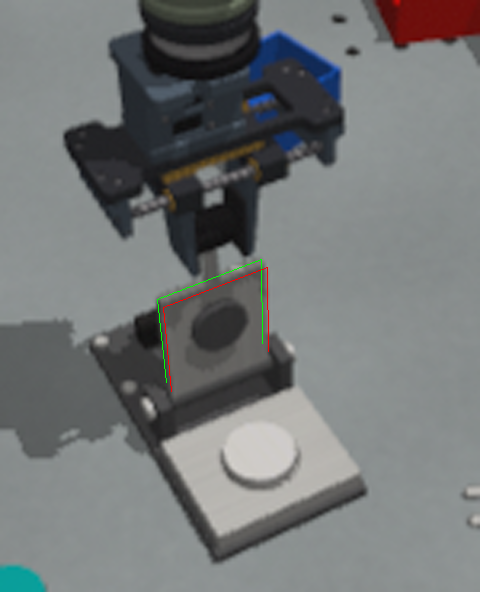

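View pics/upo_scene.png

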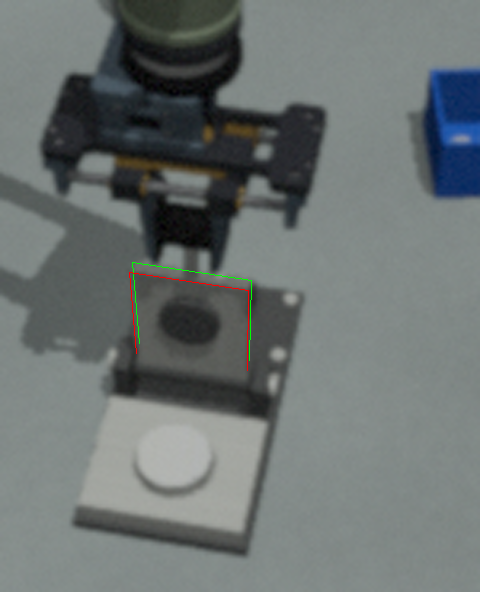

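```bash
python3 - <<'E'
from h import *
yaw=np.radians(107.2); ex=np.array([np.cos(yaw),np.sin(yaw)]); ey=np.array([np.sin(yaw),-np.cos(yaw)])
s=np.array([.4617,.1900])+.0009*ey
xy=s-.165*ex-.0011*ey
arm.line_to([*xy,.1998],max_speed=.01); arm.dwell(1.0)
h=np.array([.5316,-.0366])+.0725*ex
p=arm.get_eef_pos(); w=arm.get_wrist_force()
print(p,np.round([w[:2]@ex,w[:2]@ey,w[2]],1),arm.get_gripper_width(),np.abs(arm.get_qvel()).max(),"ex off from hinge / start-165:",(p[:2]-h)@ex,(p[:2]-s)@ex+.165,arm.get_t())
d=cam("side"); cv2.imwrite("pics/end.png",cv2.resize(d["frame"][80:265,170:320],None,fx=3.2,fy=3.2))
E
```

```text
[0.51076875 0.03226712 0.19959189] [-2.1  5.1 -7.5] 0.035784733182288274 0.06846770339932284 ex off from hinge / start-165: -0.0005527593810597317 -0.00018882893606170237 31.5917
```

View pics/end.png

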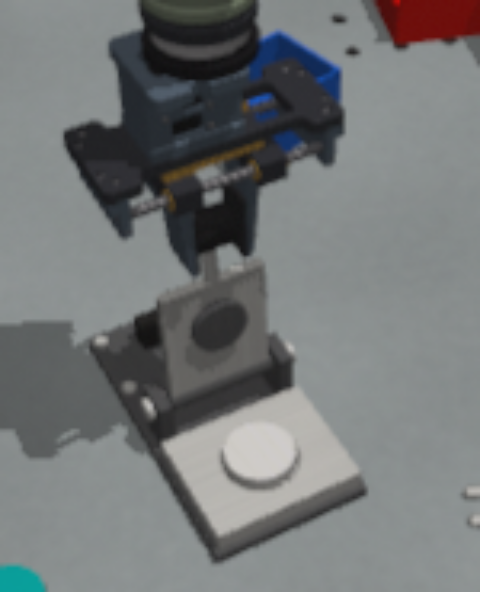

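The leaf stands upright and the small load reversed sign, so I over-corrected. I'll take half of it back, check it is steady and hand in.

```bash
python3 - <<'E'
from h import *
yaw=np.radians(107.2); ex=np.array([np.cos(yaw),np.sin(yaw)]); ey=np.array([np.sin(yaw),-np.cos(yaw)])
s=np.array([.4617,.1900])+.0009*ey
xy=s-.165*ex-.0009*ey
arm.line_to([*xy,.1994],max_speed=.01); arm.dwell(1.0)
for _ in range(2):
    w=arm.get_wrist_force(); print(arm.get_eef_pos(),np.round([w[:2]@ex,w[:2]@ey,w[2]],1),arm.get_gripper_width(),np.abs(arm.get_qvel()).max()); arm.dwell(.4)
print(arm.get_t()); arm.sign_off()
E
```

```text
[0.51071535 0.03236045 0.19954942] [-2.1  4.1 -3.4] 0.035818568233437736 0.07907573211073662
[0.51072242 0.03238241 0.19955957] [-2.   4.5 -3.1] 0.0357502965655367 0.09550655843008832
33.6917
the job is handed in; nothing more can be done
```

I seated the 60 mm aluminium blank in the die cavity and let go of it. I then swung the leaf upright by its knob and handed the job in at about 33.7 s, still gripping the knob.

- **Blank:** light taps on its top at two opposite points both met it at 40.3 mm. Nominal is 40.0 mm, so it is flat and fully home. The pictures after release show it centred in the cavity ring.
- **Leaf:** from the distances moved and the hinge position, it is within about 0.3° of vertical, and a drawn upright outline matched it to about a pixel in both fixed cameras. The last pictures show nothing touching the blank.
- **Grip:** the knob is still pinched at 35.8 mm with the arm essentially still. A small leftover force of about 6 N remains at the wrist, from roughly half a millimetre of mismatch in the arc.
- **Bystanders:** I did not go near the other blanks, the turquoise discs, the wrench or the bin, but I took no separate picture of all of them at the end.
- **Disagreements:** the wrist camera's positions were about 2–3 mm off the fixed cameras'. I corrected roughly 1 mm of this after viewing the held blank, and the blank went in with little side force.

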